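Fit and lock the lever of a tile-sample clamp

ROBOT

A 7-joint arm with a two-finger parallel gripper is mounted at the origin on the work surface. World frame = base frame: x ahead of the robot, y to its left, z up, the work surface at z = 0. Lengths are in mm, angles in degrees, forces in N, time in s.
With the tool pointing down it reaches from about 400 to 900 mm from the base axis. Payload 5.5 kg.
Tool frame: the origin (TCP) lies between the finger pads; the fingertips stand 11 mm ahead of it and the grasp point (between the pads) lies 8 mm behind it (bot.tip_extent is the distance from the TCP to the fingertips, in mm); z points along the fingers, y is the line along which they close (so a half turn about z gives the same grasp; the last joint's range is limited). The gripper opens to 85 mm and grips with 20 to 120 N. Pads are 22 mm wide; open, the fingers measure 114 mm over their backs; the gripper's body (76 mm by 85 mm) begins 54 mm behind the grasp point. The pads swing forward as they close: fully open they stand 13 mm farther back than shut.
Start: joints at [79.653, 28.699, -24.465, 88.831, 12.651, 65.22, -12.049], TCP at [279.125, -587.017, 220.21] pointing down, gripper open.
Joint ranges: [-164.97, 164.97], [-17.58, 116.51], [-87.97, 89.64], [11.32, 138.91], [-80.73, 260.73], [10.89, 115.49], [-147.41, 147.41]. Speed limits (degrees/s): [147.25, 147.25, 180, 180, 180, 180, 180].

INTERFACE

Orientations are given as a 3x3 rotation matrix whose columns are the frame's x, y, z axes.
In Python, from workcell import read_state, cams, bot gives the robot as it stands.
- The arm moves only by the shell command python3 -m crank 'ROWS' [FORCE]. ROWS is JSON, one flat list of numbers, 7 for each row, row after row: the shift along the tool's x, y, z in m, then the turn, a rotation vector about the tool's x, y, z in degrees, then the closure, from -1 (fully open) to 1 (shut), so that 0 is half open. A call has 1 to 8 rows; each row is the pose to reach, as a shift and turn from the pose commanded when the call began, along the tool's axes at that moment; what a row does not reach only later rows make up. A row lasts 1/8 s, in which the tool goes at most 62.5 mm and 10.7 degrees, less where a joint would pass 70% of its speed; a pose out of reach is approached as far as the arm can. A call with a gripper value outside its range is refused whole. The fingers move at their own pace and stop on an object; FORCE is the grip in N (left out, the last holds). Time passes only in rows, so rows that repeat a pose let the fingers close. It gives the time, the measured TCP pose, the force, the opening and the grip force at its end, in the units of the state.
- read_state(): the state, without advancing time (a new reading comes with each control period).
- cams.get_image(name): name is "scene" or "top" or "wrist"; returns the picture (420x560x3 uint8, red, green, blue); there is no depth.
- cams.camera_model(name): a dict with "fx", "fy", "cx", "cy" (pixels), "world_from_camera" (4x4, takes a point from camera to world coordinates). Camera axes: x right, y down, z forward; pixel columns grow to the right and rows downward; lengths in mm; the calibration is good to about 2 mm. A picture is of the moment at which its call begins: read the wrist's pose just before it. camera_model takes no time and is no camera call; for the wrist camera it gives the pose at the moment of the call.
- bot.hand_in(): hands the job in; it is judged then, once.
Trained networks look in the newest picture that a camera, given by its name, has taken for a name from the list of things; names that differ only in an ending like _2 or _b are one class to them, and where a whole thing is asked for, a point or a joint stands for the part that bears it (a point fixed in the world has none). Each returns a list of dicts, best first, with "confidence" (0 to 1); they miss things now and then, are a little off and sometimes report something else, mostly with a low value. They report only what shows in the picture. A call takes as long as a camera call. They do not tell look-alikes from the thing itself.
- cams.trace(label, camera): "mask" (420x560 bool, what is visible of it) and "extent" ([left, top, width, height] in pixels, round what is visible of it).
The state is a dict: "time_s": time; "qpos": joint angles; "dq": joint speeds; "tau": joint torques, N m; "ee_pos": TCP position; "orientation": TCP orientation; "contact_force": force on the tool from outside, world axes, zero at the start; "moment": the same for the moment, N m; "grip_width": finger opening in mm; "gripper_force": force on a finger pad.
Only numpy, scipy, OpenCV 4.12 (cv2) and the standard library are available. Lean on these libraries where they do the work, as an engineer would, in place of code of your own. Each camera call takes 0.05 s, during which the arm holds its last target. There are 200 camera calls.

TASK

The lever of the blue tile-sample clamp is off: pick it up and thread it onto the splined spindle, on the one spline that will let it finish over the green mark, feeling gently for the splines rather than forcing it, until it is fully home. Then turn it counter-clockwise (seen from above) until its black knob stands over the green mark, which closes the jaw on the sample board, let go and leave it there. Do not disturb the other things on the counter.

Things in the scene. Friction and masses are not known exactly. Their poses are not given: they have to be found in the camera images.
- clamp: Blue clamp fixed to the counter, base plate 325 x 170 x 28 mm. Origin on the vertical spindle's axis, at counter height; z up; +x points from the spindle to jaw, sample board and fence (plate: x -120 to +205 mm, y +-85 mm; the jaw is driven by the spindle; nothing on it but the spindle is above 46 mm).
- seat (a point): Centre of the top of the spindle's round flange (52 mm across), 40 mm above the counter; the lever's underside rests on it when fully home. Does not turn with the spindle. The spindle turns counter-clockwise from 0 to a stop at 1.75 rad against a steady friction of about 0.2 N m; locked is 1.5 rad. It starts somewhere between 0 and 0.7 rad, not told: feel for it (or look).
- spindle_tip (a point): Top of the spindle, 22 mm above the seat. Six radial splines (6 mm wide, tips on a 34 mm circle, every 60 degrees, flat tops 12 mm above the seat) stand round a 22 mm core, which goes on above them as a smooth pilot to 17 mm and a cone to 22 mm above the seat. Does not turn with the spindle.
- green_mark (a point): Centre of the green dot on the base plate, 110 mm from the spindle axis, 28 mm above the counter. With the lever on the right spline the knob is straight above it at 1.5 rad of spindle turn. So the lever must go on with its arm 0.8 to 1.5 rad clockwise (from above) of the mark's direction; the next splines are 60 degrees off and wrong.
- lever_grip (a point): Grasp point on the lever's orange grip block (22 mm wide along y, 34 mm along x, 42 mm high), on the hub's axis, 52 mm above the lever's underside and 20 mm below its top. x points along the arm to the knob, z up. The hub below is round, 50 mm across, 30 mm high. The lever stands upright on the counter, 0.25 to 0.42 kg.
- lever_bore (a point): Centre of the lever's underside, at the mouth of its blind bore (24 mm deep), on the hub's axis. Six inward teeth (4.8 mm wide, tips on a 24 mm circle, down to the underside) leave slots every 60 degrees, one exactly in the arm's direction (x). Play on the splines is about 0.07 rad either way, on the pilot 1 mm. Over 60 N of contact (splines and faces added up) damages it.
- lever_knob (a point): Centre of the round black knob at the arm's end, 28 mm across, 110 mm from the hub's axis. The arm is a flat bar 16 mm wide, 17 to 26 mm above the underside.
- hex_tile: Loose blue hexagonal tile, 60 mm across, 9 mm thick. Bystander.
- marble_tile: Loose marble tile 75 x 75 x 10 mm. Bystander.
- terracotta_tile: Loose terracotta tile 100 x 50 x 10 mm. Bystander.
- grout_bottle: Bottle 52 mm across, 130 mm high. Bystander.
- spacer_cup: Yellow cup 72 mm across, 70 mm high. Bystander.
- mallet: Mallet 260 mm long lying on the counter. Bystander.
Not all that is in view belongs to the job. What is shaped like the part that bears lever_grip but purple is not meant.

How it is judged (in metres and radians):
On the way, in this order (a step that is already met when the one before it is completed fails the run):
1. the lever is threaded onto the spindle, fully home on the splines, on the spline that leaves its knob at least 70 mm short of the green mark (horizontal distance between lever_bore and seat below 0.004 m and z of lever_bore in the frame of clamp below 0.044 m and angle between lever_bore's own z axis and vertical below 0.1 rad and horizontal distance between lever_knob and green_mark above 0.07 m), for 0.2 s.
2. the seated lever is turned until its knob stands over the green mark (horizontal distance between lever_knob and green_mark below 0.022 m and z of lever_bore in the frame of clamp below 0.044 m), for 0.2 s.
At the end, for the whole second after the job is handed in: The lever sits fully home on the spindle (underside within 4 mm of the flange, axis within 4 mm), its knob within 22 mm of the green mark seen from above, at rest and released (all of step 2 and horizontal distance between lever_bore and seat below 0.004 m and linear speed of lever below 0.02 m/s); the robot touches nothing.
It fails at once if the lever is forced against the clamp with more than 60 N (all contacts of splines and faces added up) (contact force between lever and clamp above 60 N).
It fails at once if a bystander is moved by more than 20 mm (distance of any of hex_tile, marble_tile, terracotta_tile, grout_bottle, spacer_cup, mallet from where it was at the start of the episode above 0.02 m).
It also fails if it takes over 64 s, if anything falls off the work surface, if the arm or the gripper's body presses on something with over 40 N, if the wrist force passes 120 N, or if a joint passes its speed limit or range.

## Working session

There is one attempt and no reset: what is moved stays moved. The work goes in short steps, Python scripts to look and compute and a shell command to move; the robot and the scene stay as the last step left them, time stands still between calls to the robot, and variables do not carry over. Pictures are saved under pics/ and viewed, at most 10 in all, crops included, and the job is handed in when it is done.

```bash
ls; mkdir -p pics
python3 - <<'E'
from workcell import read_state,cams,bot
import cv2,numpy as np
s=read_state();print(s)
for n in("top","scene"):
    im=cams.get_image(n);cv2.imwrite(f"pics/{n}0.png",im[:,:,::-1])
    m=cams.camera_model(n);print(n,m["fx"],m["cx"],m["cy"],np.round(m["world_from_camera"],3).tolist())
    for l in("lever_grip","clamp","lever_knob","grout_bottle","mallet"):
        print(l,[(round(d["confidence"],2),d["extent"]) for d in cams.trace(l,n)])
E
```

```text
pics
{'time_s': 0.0, 'qpos': array([ 79.65334389,  28.7544621 , -24.4527594 ,  88.89454808,
        12.65170864,  65.21750749, -12.04879936]), 'dq': array([ 0.03671427, -0.03912848, -0.02889998, -0.09020798,  0.00767349,
       -0.03671431, -0.05838323]), 'tau': array([ 1.00937039e-03, -5.69516659e+01, -5.81610560e+00, -2.80932301e+01,
        1.04970668e-02,  1.19840112e-02,  2.44595832e-06]), 'ee_pos': array([ 278.72409874, -586.39751182,  219.12895982]), 'orientation': array([[ 9.03103242e-01,  4.29422751e-01, -7.96580098e-04],
       [ 4.29423487e-01, -9.03101445e-01,  1.80237149e-03],
       [ 5.45866879e-05, -1.96979774e-03, -9.99998058e-01]]), 'contact_force': array([-0.31489856, -0.1699305 ,  0.25136133]), 'moment': array([-0.01233822, -0.00867745, -0.00024192]), 'gripper_force': 0.0, 'grip_width': 85.39172805227454}
top 424.519325425979 284.60779574706874 203.89195232323024 [[-0.008, -0.981, 0.194, 365.779], [-1.0, 0.013, 0.024, 7.275], [-0.026, -0.194, -0.981, 1119.174], [0.0, 0.0, 0.0, 1.0]]
lever_grip [(0.93, [210.0, 160.5, 40.6, 43.9]), (0.75, [218.2, 228.3, 39.4, 51.0])
[... 191 characters left out ...]
, 52.0]), (0.16, [447.6, 249.3, 36.1, 30.2])]
grout_bottle [(0.56, [430.7, 166.0, 32.9, 26.4])]
mallet [(0.82, [109.7, 153.6, 36.9, 97.9])]
scene 420.663529861287 276.69122497715426 208.21170984117438 [[-0.68, 0.526, -0.511, 1192.42], [0.733, 0.504, -0.457, 580.738], [0.017, -0.686, -0.728, 929.834], [0.0, 0.0, 0.0, 1.0]]
lever_grip [(0.83, [292.9, 232.6, 23.1, 54.5]), (0.73, [324.6, 196.5, 15.9, 44.2])]
clamp [(0.86, [169.1, 151.7, 105.6, 84.2]), (0.5, [358.8, 281.8, 74.3, 82.7])]
lever_knob [(0.7, [296.6, 235.0, 17.4, 50.1]), (0.57, [326.4, 195.7, 18.2, 45.5])]
grout_bottle [(0.73, [162.9, 132.1, 19.1, 40.2]), (0.34, [172.3, 155.4, 101.4, 78.9])]
mallet [(0.87, [355.4, 283.4, 78.3, 81.8])]
```

View pics/top0.png

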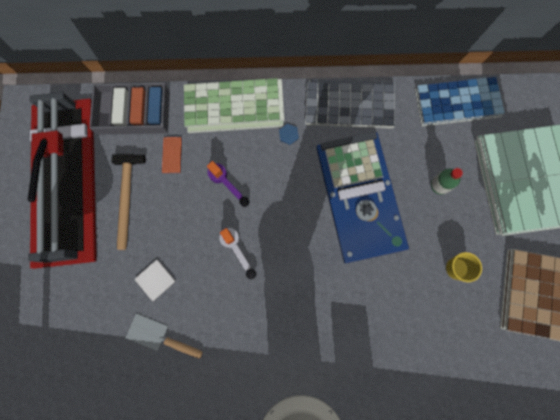

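Run:
```python
import cv2
im=cv2.imread("pics/top0.png")
a=cv2.resize(im[130:290,195:275],None,fx=3.7,fy=3.7,interpolation=cv2.INTER_CUBIC)
b=cv2.resize(im[125:275,310:415],None,fx=3.9467,fy=3.9467,interpolation=cv2.INTER_CUBIC)
h=min(a.shape[0],b.shape[0])
cv2.imwrite("pics/crop0.png",cv2.hconcat([a[:h],b[:h]]));print(a.shape,b.shape)
```

```text
(592, 296, 3) (592, 414, 3)
```

View pics/crop0.png

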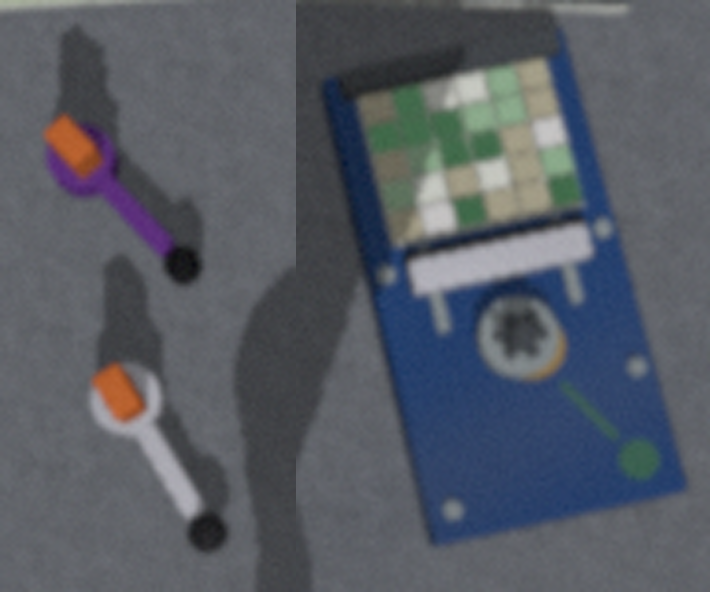

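The top view shows two look-alikes: a purple lever with its grip at (215,170) and a white one with its grip at (228,237) and knob at (251,274). The purple one isn't meant, so I'll take the white one. The clamp spindle is at (367,209) and the green mark at (397,241).

```bash
cat > h.py <<'E'
from workcell import read_state,cams,bot
import cv2,numpy as np
def pix(cam,uv,z,m=None):
    m=m or cams.camera_model(cam);T=np.array(m["world_from_camera"])
    d=T[:3,:3]@np.array([(uv[0]-m["cx"])/m["fx"],(uv[1]-m["cy"])/m["fy"],1]);o=T[:3,3]
    return o+d*(z-o[2])/d[2]
def proj(m,P):
    T=np.array(m["world_from_camera"]);c=T[:3,:3].T@(np.array(P)-T[:3,3])
    return np.array([c[0]/c[2]*m["fx"]+m["cx"],c[1]/c[2]*m["fy"]+m["cy"]])
E
python3 - <<'E'
from h import *
np.set_printoptions(precision=1,suppress=True)
g=pix("top",(227.4,236.2),72);k=pix("top",(250.9,273.8),28);h=pix("top",(228.8,238),30)
f=pix("top",(367,210.6),40);tip=pix("top",(366.8,208.6),60);gm=pix("top",(397.2,241.3),28)
print(g,h,k,np.linalg.norm((k-g)[:2]),np.degrees(np.arctan2(*(k-g)[1::-1])))
print(f,tip,gm,np.linalg.norm((gm-f)[:2]),np.degrees(np.arctan2(*(gm-f)[1::-1])))
m=cams.camera_model("wrist");T=np.array(m["world_from_camera"]);print(T,m["fx"],m["cx"],m["cy"])
s=read_state();R=s["orientation"];print(R.T@(T[:3,3]-s["ee_pos"]),R.T@T[:3,:3])
print("shift to above lever",R.T@(np.r_[g[:2],250]-s["ee_pos"]))
for p in((215,170),(240,190)): print(pix("top",p,60))
E
```

```text
[492.9 175.9  72. ] [493.3 178.9  30. ] [401.5 121.3  28. ] 106.49544986468459 -149.1334746423526
[ 558.8 -178.    40. ] [ 560.4 -174.3   60. ] [ 480.2 -253.3   28. ] 108.8636236022432 -136.23891948623205
[[   0.4   -0.9   -0.3  355.4]
 [  -0.9   -0.4   -0.1 -551.2]
 [   0.     0.3   -0.9  373.6]
 [   0.     0.     0.     1. ]] 353.4521645689002 279.61063356057895 210.00627648779962
[  84.3    0.4 -153.4] [[ 0.  -0.9 -0.3]
 [ 1.  -0.   0. ]
 [-0.  -0.3  0.9]]
shift to above lever [ 520.7 -597.2  -29.8]
[667.4 213.2  60. ]
[613.2 147.5  60. ]
```

```bash
cat >> h.py <<'E'
from scipy.spatial.transform import Rotation as Ro
def go(p,yaw,tilt=True):
    s=read_state();R=s["orientation"];y=np.radians(yaw)
    G=np.array([[np.cos(y),np.sin(y),0],[np.sin(y),-np.cos(y),0],[0,0,-1]])
    d=R.T@(np.array(p)-s["ee_pos"])/1e3;r=Ro.from_matrix(R.T@G).as_rotvec(degrees=True)
    print("GO",np.round(d,4).tolist(),np.round(r,1).tolist(),"dist",round(np.linalg.norm(d)*1e3),"rows",np.linalg.norm(d)/.0625)
def st():
    s=read_state();R=s["orientation"];print("t",round(s["time_s"],2),"p",np.round(s["ee_pos"],1),"yaw",round(np.degrees(np.arctan2(R[1,0],R[0,0])),2),"tilt",np.round(R[:,2],3),"q",np.round(s["qpos"]),"F",np.round(s["contact_force"],1),"M",np.round(s["moment"],2),"w",round(s["grip_width"],1),round(s["gripper_force"],1))
E
python3 -c "
from h import *
go((545,-177,260),10)"
```

```text
GO [0.4162, -0.2561, -0.0398] [-0.0, -0.0, 15.4] dist 490 rows 7.844828398273182
```

```bash
python3 -m crank '[0.06,-0.037,-0.02,0,0,2,-1, 0.11,-0.07,-0.04,0,0,4,-1, 0.16,-0.1,-0.04,0,0,6,-1, 0.21,-0.13,-0.04,0,0,8,-1, 0.26,-0.16,-0.04,0,0,10,-1, 0.31,-0.19,-0.04,0,0,12,-1, 0.36,-0.22,-0.04,0,0,14,-1, 0.416,-0.256,-0.04,0,0,15,-1]'; python3 -m crank '[0,0,0,0,0,0,-1,0,0,0,0,0,0,-1,0,0,0,0,0,0,-1]'
python3 - <<'E'
from h import *
st();m=cams.camera_model("wrist");im=cams.get_image("wrist");cv2.imwrite("pics/w1.png",im[:,:,::-1])
import pickle;pickle.dump(m,open("w1.pkl","wb"))
for P in((559,-177,40),(560,-175,60),(480,-253,28)):print(proj(m,P))
E
```

```text
time_s: 1.6
ee_pos: [543.6, -179.6, 260.5]
orientation: [[0.984, 0.179, 0.001], [0.179, -0.984, -0.001], [0.0, 0.001, -1.0]]
contact_force: [0.6, -0.2, 0.1]
grip_width: 85.2
gripper_force: 0.0
time_s: 1.98
ee_pos: [541.9, -182.6, 260.1]
orientation: [[0.984, 0.178, -0.001], [0.178, -0.984, -0.001], [-0.001, 0.001, -1.0]]
contact_force: [-0.5, -0.7, 0.3]
grip_width: 85.7
gripper_force: 0.0
t 1.98 p [ 541.9 -182.6  260.1] yaw 10.26 tilt [-0.001 -0.001 -1.   ] q [ 43.  20. -34.  98.  12.  66. -74.] F [-0.5 -0.7  0.3] M [-0.05 -0.07 -0.  ] w 85.7 0.0
[276.60698385 155.00500826]
[274.68869781 157.21565702]
[328.46960311 230.4807896 ]
```

View pics/w1.png

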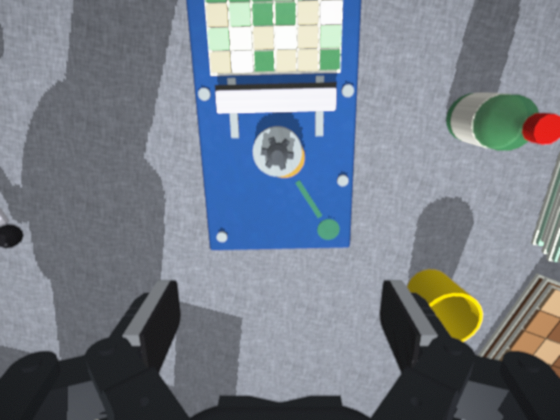

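The wrist view shows the flange at about (277,153), the spline star at about (277,152) and the green mark at (328,230). I'll enlarge the star and take precise measurements.

Run:
```python
from h import *
import pickle;m=pickle.load(open("w1.pkl","rb"))
im=cv2.imread("pics/w1.png");hsv=cv2.cvtColor(im,cv2.COLOR_BGR2HSV)
g=cv2.inRange(hsv,(60,90,50),(90,255,255));n,l,s,c=cv2.connectedComponentsWithStats(g)
for i in range(1,n):
    if s[i,4]>40:print(s[i],c[i])
# clamp axes via mark: rectify plane z=52 (spline tops), 0.125mm/px... 4px/mm
z=52;c0=np.array([559,-178]);S=8;H=35
w=[(c0[0]-H,c0[1]-H),(c0[0]+H,c0[1]-H),(c0[0]+H,c0[1]+H),(c0[0]-H,c0[1]+H)]
src=np.float32([proj(m,(x,y,z)) for x,y in w])
# image: right=+x, up=+y
dst=np.float32([(0,2*H*S),(2*H*S,2*H*S),(2*H*S,0),(0,0)])
r=cv2.warpPerspective(im,cv2.getPerspectiveTransform(src,dst),(2*H*S,2*H*S),flags=cv2.INTER_CUBIC)
cv2.imwrite("pics/sp.png",r)
```

```text
[276   3  19  21 365] [285.37808219  13.26575342]
[253   4  19  21 376] [262.19148936  13.85638298]
[321  50  18  19 332] [329.57228916  59.1626506 ]
[255  52  18  19 317] [263.829653    60.72555205]
[ 475   96   62   54 2326] [503.36672399 121.75709372]
[447  99  13  34  77] [450.19480519 115.33766234]
[296 181  25  36 176] [308.26136364 198.67045455]
[318 220  21  19 325] [327.92       228.91076923]
```

View pics/sp.png

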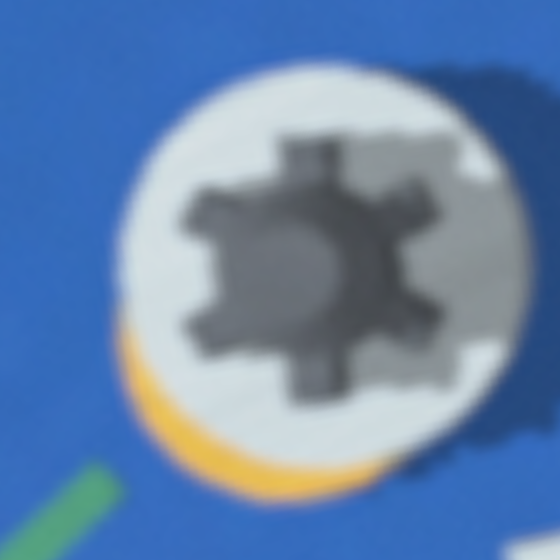

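Run:
```python
from h import *
import pickle;m=pickle.load(open("w1.pkl","rb"))
g=pix(0,(327.9,229.2),28,m);c=np.array([562.9,-176.5]);d=g[:2]-c
print(g,np.linalg.norm(d),np.degrees(np.arctan2(d[1],d[0])))
st();go((485,172,260),31)
```

```text
[ 481.46566405 -251.97970321   28.        ] 111.034844392386 -137.17323889200367
t 2.02 p [ 541.9 -182.6  260.1] yaw 10.25 tilt [-0.    -0.001 -1.   ] q [ 43.  20. -34.  98.  12.  66. -74.] F [ 0.4 -0.2  0.2] M [ 0.02 -0.01  0.02] w 84.9 0.0
GO [0.0071, -0.3591, -0.0001] [0.0, 0.0, -20.7] dist 359 rows 5.7470238101366
```

```bash
python3 -m crank '[0.001,-0.06,0,0,0,-4,-1, 0.002,-0.12,0,0,0,-8,-1, 0.003,-0.18,0,0,0,-12,-1, 0.005,-0.24,0,0,0,-16,-1, 0.006,-0.3,0,0,0,-20,-1, 0.007,-0.359,0,0,0,-20.7,-1, 0.007,-0.359,0,0,0,-20.7,-1, 0.007,-0.359,0,0,0,-20.7,-1]' | head -3
python3 - <<'E'
from h import *
st();m=cams.camera_model("wrist");im=cams.get_image("wrist");cv2.imwrite("pics/w2.png",im[:,:,::-1])
import pickle;pickle.dump(m,open("w2.pkl","wb"))
for P in((493,177,72),(401,121,28)):print(proj(m,P))
t=cams.get_image("top");cv2.imwrite("pics/t2.png",t[:,:,::-1])
E
```

```text
time_s: 3.02
ee_pos: [485.0, 172.2, 260.1]
orientation: [[0.857, 0.516, -0.0], [0.516, -0.857, -0.001], [-0.001, 0.001, -1.0]]
t 3.02 p [485.  172.2 260.1] yaw 31.04 tilt [-0.    -0.001 -1.   ] q [ 18.  16. -48. 105.  13.  65. -93.] F [ 0.7 -0.3  0.5] M [-0.1   0.   -0.02] w 85.3 0.0
[278.62357457 169.22268965]
[279.16473474 249.59221801]
```

View pics/w2.png

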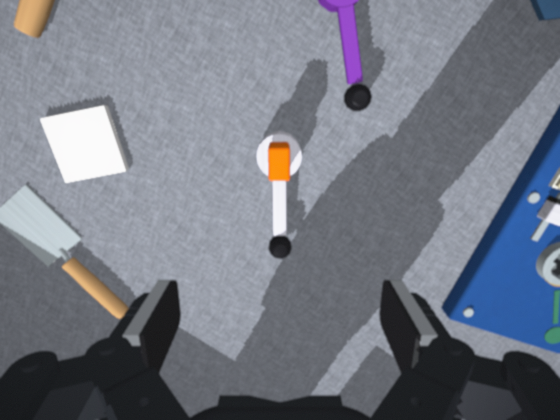

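Orange grip top is at about (279,158), white hub at (279,155) and knob at (280,246), so the arm points straight down the image. The purple decoy is well clear at the upper right.

Run:
```python
from h import *
import pickle;m=pickle.load(open("w2.pkl","rb"))
im=cv2.imread("pics/w2.png");hsv=cv2.cvtColor(im,cv2.COLOR_BGR2HSV);sub=im[125:262,245:315]
o=cv2.inRange(hsv,(5,150,100),(22,255,255));o[:,:250]=0;o[:,310:]=0;o[190:]=0
ys,xs=np.nonzero(o);print("orange",xs.min(),xs.max(),ys.min(),ys.max())
V=hsv[:,:,2].copy();print("V col 279",hsv[138:186,279,2].tolist())
w=cv2.inRange(hsv,(0,0,195),(180,45,255));w[:,:250]=0;w[:,310:]=0;w[:125]=0
for y in range(130,182,3):
    r=np.nonzero(w[y])[0];print(y,r.min() if len(r) else 0,r.max() if len(r) else 0,end="; ")
k=(V<70).astype(np.uint8);k[:225]=0;k[265:]=0;k[:,:255]=0;k[:,305:]=0
n,l,s,c=cv2.connectedComponentsWithStats(k);print("knob",s[1:],c[1:])
cv2.imwrite("pics/lev.png",cv2.resize(sub,None,fx=4.3,fy=4.3,interpolation=cv2.INTER_CUBIC))
# predicted outlines
def pred(cx,cy,yaw):
    a=np.radians(yaw);u=np.array([np.cos(a),np.sin(a)]);v=np.array([-u[1],u[0]]);c=np.array([cx,cy])
    for z in(72,30):
        for d in((17,0),(-17,0),(0,11),(0,-11)) if z==72 else ((25,0),(-25,0),(0,25),(0,-25)):
            print(z,d,np.round(proj(m,[*(c+d[0]*u+d[1]*v),z]),1))
    print("kn",proj(m,[*(c+110*u),22]))
pred(493,177,-149)
```

```text
orange 269 289 143 180
V col 279 [185, 185, 175, 165, 154, 150, 150, 151, 156, 180, 216, 239, 249, 251, 252, 252, 252, 252, 252, 252, 252, 252, 252, 252, 252, 252, 252, 252, 252, 252, 252, 252, 252, 252, 252, 252, 252, 252, 252, 252, 252, 251, 248, 242, 244, 247, 246, 246]
130 0 0; 133 0 0; 136 269 273; 139 264 272; 142 262 269; 145 259 268; 148 257 267; 151 256 300; 154 256 301; 157 256 301; 160 256 301; 163 257 300; 166 258 299; 169 260 297; 172 262 294; 175 266 267; 178 0 0; 181 273 284; knob [[270 237  21  21 367]] [[279.95095368 246.50953678]]
72 (17, 0) [278.6 186. ]
72 (-17, 0) [278.6 151.9]
72 (0, 11) [289.8 169.2]
72 (0, -11) [267.4 169.2]
30 (25, 0) [278.7 183.1]
30 (-25, 0) [278.7 137.8]
30 (0, 25) [301.5 160.9]
30 (0, -25) [255.8 160.9]
kn [278.65270703 249.18454534]
```

View pics/lev.png

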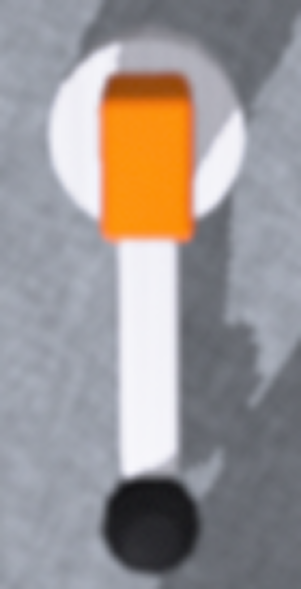

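```bash
python3 -c "
from h import *
go((497,179.3,47),31.7)"
```

```text
GO [0.0143, -0.0011, 0.2129] [0.0, 0.0, -0.8] dist 213 rows 3.414869917081433
```

```bash
python3 -m crank '[0.0143,0.0,0.05,0,0,-0.7,-1, 0.0143,-0.001,0.1,0,0,-0.7,-1, 0.0143,-0.001,0.15,0,0,-0.7,-1, 0.0143,-0.001,0.19,0,0,-0.7,-1, 0.0143,-0.001,0.213,0,0,-0.7,-1, 0.0143,-0.001,0.213,0,0,-0.7,-1, 0.0143,-0.001,0.213,0,0,-0.7,-1]' | head -4
python3 -c "
from h import *
st()"
python3 -m crank '[0,0,0,0,0,0,1,0,0,0,0,0,0,1,0,0,0,0,0,0,1,0,0,0,0,0,0,1,0,0,0,0,0,0,1,0,0,0,0,0,0,1]' 50; python3 -c "
from h import *
st()"
```

```text
time_s: 4.0
ee_pos: [497.4, 181.2, 48.0]
orientation: [[0.851, 0.526, 0.001], [0.526, -0.851, 0.0], [0.001, 0.0, -1.0]]
contact_force: [0.0, -0.4, -0.3]
t 4.0 p [497.4 181.2  48. ] yaw 31.72 tilt [ 0.001  0.    -1.   ] q [   7.   34.  -38.  113.   30.   43. -107.] F [ 0.  -0.4 -0.3] M [-0.04 -0.03 -0.01] w 85.3 0.0
time_s: 4.75
ee_pos: [496.9, 181.9, 47.7]
orientation: [[0.85, 0.527, 0.001], [0.527, -0.85, -0.0], [0.001, 0.001, -1.0]]
contact_force: [0.3, -1.7, 5.5]
grip_width: 20.5
gripper_force: 51.4
t 4.75 p [496.9 181.9  47.7] yaw 31.82 tilt [ 0.001 -0.    -1.   ] q [   7.   34.  -38.  113.   30.   43. -107.] F [ 0.3 -1.7  5.5] M [-0.34  0.17  0.07] w 20.5 51.4
```

```bash
python3 -m crank '[0,0,-0.03,0,0,0,1,0,0,-0.07,0,0,0,1,0,0,-0.1,0,0,0,1,0,0,-0.1,0,0,0,1]'
python3 - <<'E'
from h import *
st();m=cams.camera_model("wrist");im=cams.get_image("wrist");cv2.imwrite("pics/w3.png",im[:,:,::-1])
import pickle;pickle.dump((m,read_state()),open("w3.pkl","wb"))
go((563,-176.5,150),-27.3)
E
```

```text
time_s: 5.25
ee_pos: [497.5, 182.6, 148.6]
orientation: [[0.85, 0.527, 0.004], [0.527, -0.85, 0.001], [0.004, 0.001, -1.0]]
contact_force: [0.4, -0.7, -2.6]
grip_width: 20.8
gripper_force: 50.4
t 5.25 p [497.5 182.6 148.6] yaw 31.83 tilt [ 0.004  0.001 -1.   ] q [  13.   26.  -44.  110.   22.   53. -101.] F [ 0.4 -0.7 -2.6] M [ 0.02 -0.03 -0.01] w 20.8 50.4
GO [-0.1324, 0.3395, -0.0028] [0.0, -0.1, 59.1] dist 364 rows 5.831098480076999
```

View pics/w3.png

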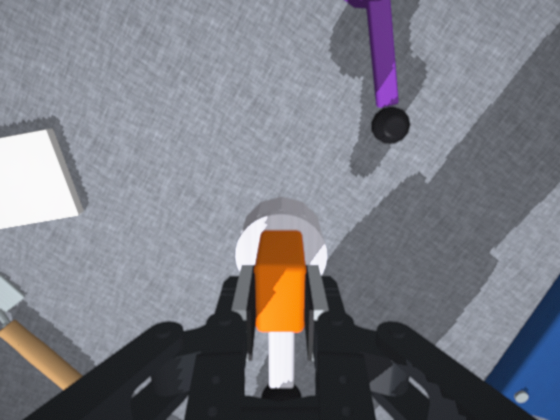

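The lever is held upright. The grip top face spans about rows 263–332, and the hub is visible with its sides at columns 235 and 327. I'll fit the hub axis offset in the tool frame while moving on.

```bash
python3 - <<'E'
from h import *
import pickle;m,s=pickle.load(open("w3.pkl","rb"));R=s["orientation"];p=s["ee_pos"]
im=cv2.imread("pics/w3.png")
print("col281 BGR rows",[(y,im[y,281].tolist()) for y in list(range(194,236,2))+list(range(256,270,2))+list(range(326,338,2))])
V=cv2.cvtColor(im,cv2.COLOR_BGR2HSV)
for y in(235,245,255,262):print(y,[(x,V[y,x,1:].tolist()) for x in (231,233,235,237,239,323,325,327,329,331)])
P=lambda x,y,z:np.round(proj(m,p+R@np.array([x,y,z])),1)
for dx in(0,-2):
    print(dx,"hub top back",P(dx+25,0,17.7),"bottom back",P(dx+25,0,47.7),"face",P(dx+17,0,-24.3),P(dx-17,0,-24.3),"y",P(dx,25,17.7),P(dx,-25,17.7),"or",P(dx+17,11,-24.3),P(dx+17,-11,-24.3))
E
python3 -m crank '[-0.02,0.05,-0.003,0,0,9,1, -0.04,0.1,-0.003,0,0,18,1, -0.06,0.15,-0.003,0,0,27,1, -0.08,0.2,-0.003,0,0,36,1, -0.1,0.25,-0.003,0,0,45,1, -0.12,0.3,-0.003,0,0,54,1, -0.132,0.338,-0.003,0,0,59,1, -0.132,0.338,-0.003,0,0,59,1]' | head -3; python3 -m crank '[0,0,0,0,0,0,1]' |head -1;python3 -c "
from h import *
st()"
```

```text
col281 BGR rows [(194, [166, 156, 151]), (196, [156, 147, 144]), (198, [137, 129, 129]), (200, [138, 130, 130]), (202, [137, 129, 130]), (204, [136, 129, 129]), (206, [138, 131, 132]), (208, [141, 133, 133]), (210, [146, 138, 138]), (212, [139, 132, 132]), (214, [163, 155, 155]), (216, [180, 171, 171]), (218, [180, 171, 171]), (220, [181, 172, 171]), (222, [181, 171, 171]), (224, [182, 171, 172]), (226, [181, 171, 171]), (228, [174, 166, 169]), (230, [97, 113, 156]), (232, [18, 73, 147]), (234, [13, 73, 147]), (256, [14, 74, 150]), (258, [14, 75, 151]), (260, [12, 74, 151]), (262, [13, 76, 152]), (264, [16, 83, 167]), (266, [14, 92, 186]), (268, [12, 95, 193]), (326, [25, 151, 252]), (328, [24, 151, 252]), (330, [58, 158, 253]), (332, [217, 224, 249]), (334, [249, 244, 244]), (336, [248, 244, 244])]
235 [(231, [23, 158]), (233, [22, 162]), (235, [21, 168]), (237, [23, 170]), (239, [20, 163]), (323, [23, 168]), (325, [24, 169]), (327, [24, 181]), (329, [23, 178]), (331, [22, 177])]
245 [(231, [23, 170]), (233, [23, 179]), (235, [22, 185]), (237, [8, 241]), (239, [5, 250]), (323, [10, 
[... 353 characters left out ...]
(323, [5, 247]), (325, [9, 239]), (327, [18, 129]), (329, [23, 111]), (331, [23, 111])]
0 hub top back [278.6 212.5] bottom back [278.7 196. ] face [278.5 264.2] [278.6 333. ] y [324.9 256.1] [232.4 256.2] or [305.2 264.2] [251.9 264.2]
-2 hub top back [278.6 216.1] bottom back [278.7 199.2] face [278.5 268.6] [278.6 336.8] y [324.7 259.5] [232.5 259.5] or [305.1 268.5] [252.  268.6]
time_s: 6.3
ee_pos: [560.7, -179.9, 147.3]
orientation: [[0.886, -0.463, -0.004], [-0.463, -0.886, -0.001], [-0.003, 0.003, -1.0]]
time_s: 6.42
t 6.42 p [ 561.  -173.8  148. ] yaw -27.13 tilt [-0.004  0.002 -1.   ] q [  34.   27.  -26.  102.   14.   54. -114.] F [ 0.6  1.  -2.4] M [ 0.04 -0.08 -0.04] w 20.6 50.6
```

```bash
python3 -m crank '[0,0,0,0,0,0,1,0,0,0,0,0,0,1]' |head -1;python3 -c "
from h import *
st();go((563.8,-174.5,116),-27.3)"
```

```text
time_s: 6.68
t 6.67 p [ 562.4 -173.5  150. ] yaw -27.05 tilt [-0.  0. -1.] q [  34.   27.  -26.  102.   14.   54. -114.] F [-0.6  0.7 -2.8] M [ 0.01 -0.04 -0.  ] w 20.6 50.6
GO [0.0017, 0.0002, 0.034] [-0.0, 0.0, 0.3] dist 34 rows 0.5441478792268356
```

```bash
python3 -m crank '[0.0017,0,0.015,0,0,0.3,1,0.0017,0,0.034,0,0,0.3,1,0.0017,0,0.034,0,0,0.3,1,0.0017,0,0.034,0,0,0.3,1]' |head -1;python3 -c "
from h import *
st()
t=cams.get_image('scene');t2=cams.get_image('top')
a=cv2.resize(t[130:230,150:290],(560,400),interpolation=cv2.INTER_CUBIC)
cv2.imwrite('pics/s4.png',a[:,:,::-1]);cv2.imwrite('pics/t4.png',t2[:,:,::-1])
m=cams.camera_model('scene');print(proj(m,(563,-175,62)),proj(m,(563,-175,68)),proj(m,(563,-175,40)))"
```

```text
time_s: 7.18
t 7.17 p [ 563.9 -175.5  115.8] yaw -27.47 tilt [-0.001  0.    -1.   ] q [  34.   30.  -25.  103.   16.   51. -116.] F [ 0.4  0.3 -3.6] M [-0.02 -0.01 -0.01] w 20.6 50.5
[231.10838209 170.4752104 ] [230.98788077 169.01119178] [231.54337253 175.76008296]
```

View pics/s4.png

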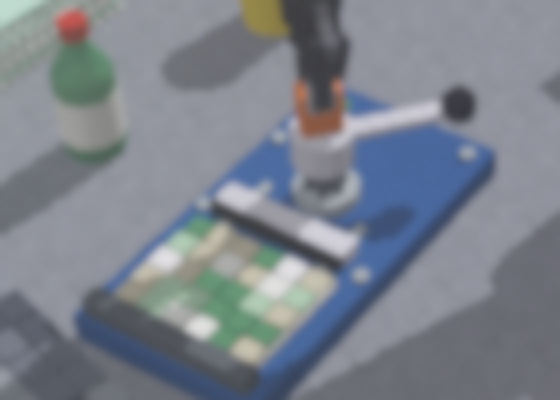

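The scene crop shows the lever hub over the flange, centred to within about a pixel, with the arm off to the correct side. Now I'll descend gently and feel for it.

```bash
cat > s.sh <<'E'
python3 -c "
from h import *
st()"
E
python3 -m crank '[0,0,0.003,0,0,0,1,0,0,0.006,0,0,0,1,0,0,0.006,0,0,0,1]' >/dev/null; bash s.sh; python3 -m crank '[0,0,0.001,0,0,0,1,0,0,0.002,0,0,0,1]' >/dev/null; bash s.sh;  python3 -m crank '[0,0,0.001,0,0,0,1,0,0,0.002,0,0,0,1]' >/dev/null; bash s.sh
```

```text
t 7.65 p [ 563.7 -175.6  110. ] yaw -27.48 tilt [-0.  0. -1.] q [  34.   30.  -25.  103.   16.   50. -116.] F [ 0.7 -0.  -3.8] M [ 0.05 -0.04  0.01] w 20.4 50.5
t 7.9 p [ 564.1 -175.6  108.2] yaw -27.47 tilt [ 0. -0. -1.] q [  33.   30.  -25.  103.   16.   50. -116.] F [-0.7 -0.9 -3. ] M [-0.02 -0.03 -0.03] w 20.4 50.5
t 8.15 p [ 564.  -175.6  106.2] yaw -27.47 tilt [ 0. -0. -1.] q [  33.   31.  -24.  103.   16.   50. -116.] F [-0.1  0.1 -3.4] M [-0.01  0.    0.07] w 20.6 50.5
```

```bash
for i in 1 2 3; do python3 -m crank '[0,0,0.001,0,0,0,1,0,0,0.002,0,0,0,1]' >/dev/null; bash s.sh; done
```

```text
t 8.4 p [ 564.  -175.6  104.1] yaw -27.47 tilt [-0.  0. -1.] q [  33.   31.  -24.  103.   16.   50. -116.] F [ 0.1  0.8 -3.1] M [-0.06 -0.03 -0.03] w 20.6 50.5
t 8.65 p [ 563.9 -175.7  102.1] yaw -27.47 tilt [-0. -0. -1.] q [  33.   31.  -24.  103.   16.   49. -116.] F [-0.4 -0.5 -1.8] M [ 0.02  0.02 -0.  ] w 20.6 50.5
t 8.9 p [ 563.9 -175.6  100.1] yaw -27.47 tilt [-0.  0. -1.] q [  33.   31.  -24.  103.   16.   49. -116.] F [ 0.8 -0.8 -2.4] M [-0.06  0.08 -0.03] w 20.9 50.5
```

```bash
for i in 1 2 3; do python3 -m crank '[0,0,0.0005,0,0,0,1,0,0,0.001,0,0,0,1]' >/dev/null; bash s.sh; done
```

```text
t 9.15 p [ 563.9 -175.6   99.2] yaw -27.47 tilt [-0. -0. -1.] q [  33.   31.  -24.  103.   16.   49. -116.] F [-1.4  0.2 -2.5] M [-0.02  0.1   0.02] w 20.6 50.6
t 9.4 p [ 563.9 -175.6   98.2] yaw -27.47 tilt [-0. -0. -1.] q [  33.   31.  -24.  103.   16.   49. -116.] F [-1.3 -0.5 -2.5] M [-0.04  0.08 -0.02] w 20.3 50.6
t 9.65 p [ 563.9 -175.7   97.2] yaw -27.47 tilt [-0. -0. -1.] q [  33.   31.  -24.  103.   16.   49. -116.] F [-1.1  0.2 -2.8] M [-0.01  0.14 -0.01] w 20.6 50.6
```

```bash
for i in 1 2 3 4; do python3 -m crank '[0,0,0.0007,0,0,0,1,0,0,0.0015,0,0,0,1]' >/dev/null; bash s.sh; done
```

```text
t 9.9 p [ 563.9 -175.7   95.7] yaw -27.48 tilt [-0. -0. -1.] q [  33.   31.  -24.  103.   16.   49. -116.] F [-0.4 -0.8 -3.9] M [-0.12  0.17  0.01] w 20.7 50.6
t 10.15 p [ 563.9 -175.7   94.1] yaw -27.48 tilt [-0. -0. -1.] q [  33.   31.  -24.  103.   16.   49. -116.] F [-0.6 -0.  -2.8] M [-0.09  0.25  0.03] w 20.8 50.6
t 10.4 p [ 563.9 -175.7   92.7] yaw -27.47 tilt [-0. -0. -1.] q [  33.   32.  -24.  103.   17.   49. -116.] F [-1.6 -0.5 -2.5] M [-0.12  0.32 -0.03] w 20.6 50.6
t 10.65 p [ 563.9 -175.7   91.2] yaw -27.47 tilt [-0. -0. -1.] q [  33.   32.  -24.  103.   17.   48. -116.] F [-2.2 -0.7 -1.6] M [-0.09  0.27  0.02] w 20.6 50.7
```

```bash
for i in 1 2 3 4; do python3 -m crank '[0,0,0.0005,0,0,0,1,0,0,0.001,0,0,0,1]' >/dev/null; bash s.sh; done
```

```text
t 10.9 p [ 564.  -175.7   90.2] yaw -27.47 tilt [-0. -0. -1.] q [  33.   32.  -24.  103.   17.   48. -116.] F [-1.8 -0.3 -2.4] M [-0.16  0.35 -0.  ] w 20.5 50.7
t 11.15 p [ 564.  -175.7   89.2] yaw -27.47 tilt [-0. -0. -1.] q [  33.   32.  -24.  103.   17.   48. -116.] F [-1.7 -0.2 -1.4] M [-0.15  0.36  0.05] w 20.8 50.7
t 11.4 p [ 563.9 -175.7   88.2] yaw -27.47 tilt [-0. -0. -1.] q [  33.   32.  -24.  104.   17.   48. -116.] F [-1.2 -1.1 -3.2] M [-0.21  0.38  0.03] w 20.2 50.7
t 11.65 p [ 564.2 -175.9   87.7] yaw -27.48 tilt [ 0. -0. -1.] q [  33.   32.  -24.  104.   17.   48. -117.] F [-3.3 -1.2  4.1] M [-0.1   0.91 -0.01] w 20.5 51.6
```

It's fully home: contact came at TCP z 87.7, as predicted. Next I'll ease the side load and turn counter-clockwise.

```bash
python3 -m crank '[-0.0006,0.0003,0,0,0,0,1,-0.0006,0.0003,0,0,0,0,1]' >/dev/null; bash s.sh; python3 -m crank '[0,0,0,0,0,-4,1,0,0,0,0,0,-8,1,0,0,0,0,0,-12,1,0,0,0,0,0,-16,1]'  >/dev/null; bash s.sh
```

```text
t 11.9 p [ 563.9 -175.8   87.7] yaw -27.47 tilt [ 0.001 -0.    -1.   ] q [  33.   32.  -24.  104.   17.   48. -117.] F [-2.6 -1.5  4. ] M [-0.17  0.5   0.03] w 20.5 51.4
t 12.4 p [ 563.3 -175.6   87.7] yaw -11.38 tilt [ 0. -0. -1.] q [  36.   33.  -28.  104.   20.   49. -103.] F [-3.6 -0.3  4.1] M [ 0.06  0.86 -0.27] w 20.8 51.6
```

```bash
python3 -m crank '[0,0,0,0,0,-4,1,0,0,0,0,0,-8,1,0,0,0,0,0,-12,1,0,0,0,0,0,-16,1,0,0,0,0,0,-20,1,0,0,0,0,0,-24,1]'  >/dev/null; bash s.sh;python3 -m crank '[0,0,0,0,0,-4,1,0,0,0,0,0,-8,1,0,0,0,0,0,-12,1,0,0,0,0,0,-16,1,0,0,0,0,0,-20,1,0,0,0,0,0,-24,1,0,0,0,0,0,-28,1]'  >/dev/null; bash s.sh
python3 -c "
from h import *
t=cams.get_image('top');a=cv2.resize(t[125:275,310:415],None,fx=4,fy=4,interpolation=cv2.INTER_CUBIC);cv2.imwrite('pics/t5.png',a[:,:,::-1])"
```

```text
t 13.15 p [ 563.  -175.1   87.7] yaw 12.62 tilt [-0.001  0.001 -1.   ] q [ 40.  34. -33. 103.  24.  50. -82.] F [-4.   0.9  5.9] M [ 0.35  1.17 -0.23] w 20.7 51.7
t 14.03 p [ 562.3 -174.8   87.6] yaw 40.63 tilt [-0.002  0.001 -1.   ] q [ 44.  36. -40. 103.  29.  51. -58.] F [-5.6  2.   7.6] M [ 0.47  1.55 -0.24] w 20.6 51.9
```

View pics/t5.png

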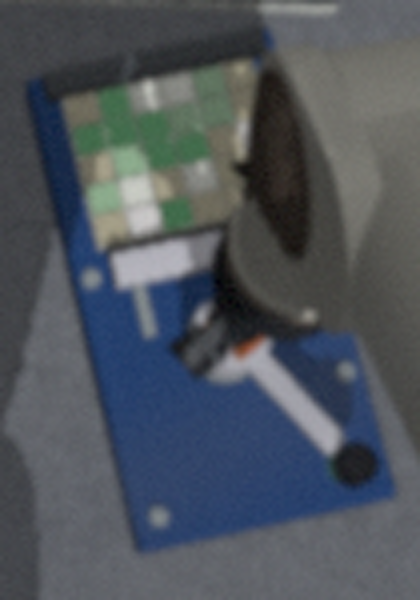

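The knob at crop (355,463) covers the green mark, with only a sliver showing on the left from parallax. I'll turn the last 2°, then release and lift straight up.

```bash
python3 -c "
from h import *
k=pix('top',(310+355/4,125+463/4),62);print(k,np.linalg.norm(k[:2]-[480.7,-251.5]))"
python3 -m crank '[0,0,0,0,0,-1,1,0,0,0,0,0,-2,1,0,0,0,0,0,-2,1]'  >/dev/null; bash s.sh
python3 -m crank '[0,0,0,0,0,0,-1,0,0,0,0,0,0,-1,0,0,0,0,0,0,-1,0,0,0,0,0,0,-1,0,0,0,0,0,0,-1,0,0,0,0,0,0,-1]'  >/dev/null; bash s.sh
python3 -m crank '[0,0,-0.02,0,0,0,-1,0,0,-0.06,0,0,0,-1,0,0,-0.11,0,0,0,-1,0,0,-0.16,0,0,0,-1,0,0,-0.16,0,0,0,-1]'  >/dev/null; bash s.sh
python3 -c "
from h import *
t=cams.get_image('wrist');cv2.imwrite('pics/w6.png',t[:,:,::-1]);m=cams.camera_model('wrist');print(proj(m,(481,-251,62)),proj(m,(563,-175,70)))"
```

```text
[ 477.93318703 -249.10743169   62.        ] 3.6578186256045715
t 14.45 p [ 562.3 -174.8   87.5] yaw 42.51 tilt [-0.002  0.001 -1.   ] q [ 45.  36. -40. 103.  29.  52. -56.] F [-5.5  0.2  7.7] M [ 0.44  1.61 -0.16] w 20.9 51.9
t 15.2 p [ 563.4 -175.6   87.2] yaw 42.53 tilt [ 0. -0. -1.] q [ 45.  36. -40. 103.  29.  51. -56.] F [0.6 0.2 0.5] M [ 0.04 -0.05  0.03] w 85.4 0.0
t 15.82 p [ 566.6 -175.6  253.4] yaw 42.56 tilt [ 0.009 -0.003 -1.   ] q [ 50.  25. -47.  95.  20.  67. -49.] F [-0.4 -0.   0.3] M [ 0.01 -0.02 -0.  ] w 85.2 0.0
[276.74715515 278.96324078] [275.88651721 181.55959774]
```

View pics/w6.png

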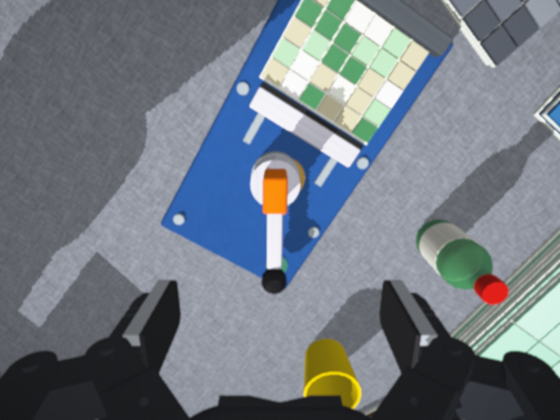

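The lever is seated and released, and the jaw is against the board. The knob is at (274,281), about 3 px from the predicted point above the mark at (277,279).

```bash
python3 -m crank '[0,0,0,0,0,0,-1,0,0,0,0,0,0,-1]' >/dev/null; python3 -c "
from workcell import bot
print(bot.hand_in())"
```

```text
the job is handed in; nothing more can be done
None
```

The lever is fully home on the correct spline and turned until its knob stands within about 4 mm of the green mark; I released it, lifted the arm clear and handed in after about 16 s, but no verdict came back.

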